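Rock the sorting gate over and feed the next castor ball

TASK

The seesaw gate of the ball sorter is tipped so that balls run down the left chute. Press its raised right finger pad down with a fingertip until the gate rocks fully over to the right, then push the castor ball waiting on the feed ledge forward off its end, so that it rolls down the gate and comes to rest at the bottom of the right chute. Only press and push: do not lift or carry the ball, leave the sorted ball in the left chute, and do not disturb the thread spool or the polish tin.

Things in the scene. Friction and masses are not known exactly. Their poses are not given: they have to be found in the camera images.
- sorter: Ball sorter of plywood and sheet aluminium fixed to the bench, 390 mm wide (y), 195 mm deep (x), about 170 mm high; feed ledge towards the robot, seesaw gate in the middle, a chute at each side. Origin on the bench straight below the middle of the gate; x points away from the robot along the ledge, y to the left, z up.
- ledge_end (a point): Gate end of the feed ledge, on its floor, mid-width (sorter frame: x -30, y 0, z 138 mm). The ledge is a level channel from here 95 mm back along the sorter's -x, 42 mm wide inside, side strips 10 mm high, ends open. A rounded steel ridge 3 mm high crosses the floor 85 mm back from here.
- gate_pivot (a point): Pivot of the gate, axis along the sorter's x (0, 0, 120 mm in its frame). The gate is an aluminium trough along y, 176 mm long, 48 mm wide inside, floor 9 mm above the pivot, ends open, 26 mm wall at the back, low front walls with a gap in the middle for the ball. A steel weight behind it, top 44 mm above the pivot, tips it over-centre.
- right_chute_end (a point): Lowest point of the right (-y) chute's floor at its end wall, mid-width (sorter frame: 0, -185, 38 mm). The chute is a trough 60 mm wide inside whose floor falls 40 mm over 110 mm away from the gate; the end wall's top is 112 mm above the bench. A ball at rest here has its centre 18 mm from the wall, 64 mm above the bench.
- left_chute_end (a point): The same point of the left (+y) chute (sorter frame: 0, 185, 38 mm).
- gate (a joint): Tilt of the seesaw gate in rad, -0.26 to 0.26 (stops). Negative: left end (+y) low, right end raised, feeds the left chute. Positive: right end low, feeds the right chute. Past level it falls over by itself to the stop and stays there; less than 1 N on a pad rocks it.
- right_pad (a point): Middle of the top face of the right wooden finger pad of the gate: a flat pad 40 mm (x) by 34 mm (y), 7 mm thick, on the robot's side of the gate, 70 mm to the right of the pivot and 48 mm towards the robot, 28 mm above the pivot with the gate level. It moves with the gate, about 36 mm between the two stops.
- left_pad (a point): Middle of the top face of the left finger pad, alike, 70 mm to the left of the pivot.
- ball_center (a point): Centre of the white nylon castor ball, 36 mm across, about 30 g, at rest on the level feed ledge; it rolls with slight resistance along the ledge (sorter's +x) when pushed and drops 9 mm onto the gate.
- old_ball_center (a point): Centre of the like ball, 36 mm across, already lying at the bottom of the left chute; stays there.
- spool: Standing spool of black thread, 41 mm across, 50 mm high, on the bench in front of the left chute; origin under its middle. Leave alone.
- tin: Flat round polish tin, 69 mm across, 21 mm high, on the bench in front of the right chute; origin under its middle. Leave alone.
Not all that is in view belongs to the job. Leave any green or pink look-alike of the part that bears ball_center alone.

How it is judged:
By the outcome, as a careful person would: the job done as asked, in the order asked, and still so for the second after the job is handed in, with the robot touching nothing.
It also fails if it takes over 51 s, if anything falls off the work surface, if the arm or the gripper's body presses on something with over 40 N, if the wrist force passes 120 N, or if a joint passes its speed limit or range.

ROBOT

A 6-joint arm with a two-finger parallel gripper is mounted at the origin on a cart in front of the work surface, level with it; the furniture and walls round the work are solid. World frame = base frame: x ahead of the robot, y to its left, z up, the work surface at z = 0. Lengths are in m, angles in rad, forces in N, time in s.
With the tool pointing down it reaches from about 0.35 to 0.725 m from the base axis. Payload 6 kg.
Tool frame: the origin (TCP) lies between the finger pads; the fingertips stand bot.nose_length ahead of it and the grasp point (between the pads) lies 5 mm behind it (bot.nose_length is the distance from the TCP to the fingertips, in m); z points along the fingers, y is the line along which they close (so a half turn about z gives the same grasp; the last joint's range is limited). The gripper opens to 85 mm and grips with 20 to 120 N. Pads are 22 mm wide; open, the fingers measure 114 mm over their backs; the gripper's body (76 mm by 85 mm) begins 54 mm behind the grasp point. The pads swing forward as they close: fully open they stand 13 mm farther back than shut.
Start: joints at [1.556, 0.04, 0.085, 0, -1.615, -0.334], TCP at [0.205, 0.564, 0.218] pointing down, gripper open.
Joint ranges: [-2.56, 2.56], [-1.29, 2.01], [-1.08, 1.49], [-3.29, 1.98], [-2.81, -0.18], [-2.99, 2.99]. Speed limits (rad/s): [2.57, 2.57, 3.01, 3.14, 3.14, 3.14].

INTERFACE

Orientations are given as a rotation vector (axis times angle).
In Python, from station import bot gives the robot as it stands.
- The arm moves only by the shell command python3 -m creep 'ROWS' [FORCE]. ROWS is a JSON object of lists of equal length, an entry for each row: "offset": the shift along the tool's x, y, z in m, a list of three; "delta_rot": the turn, a rotation vector about the tool's x, y, z in degrees, a list of three; "hand": the gripper command: -1 is fully open, 1 is shut, values between are in proportion. A call has 1 to 8 rows; each row shifts and turns the commanded pose from where the row before left it, along the tool's axes as they then stand; what a row does not reach is not made up. A row lasts 1/8 s, in which the tool goes at most 62.5 mm and 10.7 degrees, less where a joint would pass 70% of its speed; a pose out of reach is approached as far as the arm can. A call with a gripper value outside its range is refused whole. The fingers move at their own pace and stop on an object; FORCE is the grip in N (left out, the last holds). Time passes only in rows, so rows that do not move let the fingers close. It gives the time, the measured TCP pose, the force, the opening and the grip force at its end, in the units of the state.
- bot.get_state(): the state, without advancing time (a new reading comes with each control period).
- bot.camera(name): name is "scene" or "top" or "wrist"; returns a dict with "pixels" (400x640x3 uint8, red, green, blue), "fx", "fy", "cx", "cy" (pixels), "rvec" (rotation vector, rad) and "tvec" (3), from world to camera coordinates, as OpenCV has them. Camera axes: x right, y down, z forward; pixel columns grow to the right and rows downward; lengths in m; the calibration is good to about 2 mm. A picture is of the moment at which its call begins. There is no depth.
- bot.hand_in(): hands the job in; it is judged then, once.
The state is a dict: "t": time; "joint_pos": joint angles; "joint_velocities": joint speeds; "joint_torque": joint torques, N m; "position": TCP position; "ee_rot": TCP orientation; "contact_force": force on the tool from outside, world axes, zero at the start; "moment": the same for the moment, N m; "gripper_width": opening from 0.0 (shut) to 1.0 (fully open); "grasp_force": force on a finger pad.
Only numpy, scipy, OpenCV 4.12 (cv2) and the standard library are available. Lean on these libraries where they do the work, as an engineer would, in place of code of your own. Each camera call takes 0.05 s, during which the arm holds its last target. There are 200 camera calls.

## Working session

There is one attempt and no reset: what is moved stays moved. The work goes in short steps, Python scripts to look and compute and a shell command to move; the robot and the scene stay as the last step left them, time stands still between calls to the robot, and variables do not carry over. Pictures are saved under pics/ and viewed, at most 10 in all, crops included, and the job is handed in when it is done.

```bash
mkdir -p pics; ls; python3 - <<'E'
from station import bot
import cv2,numpy as np
print(bot.nose_length,bot.get_state())
for n in("scene","top"):
    c=bot.camera(n);cv2.imwrite(f"pics/{n}0.png",c["pixels"][:,:,::-1])
    print(n,c["fx"],c["fy"],c["cx"],c["cy"],c["rvec"],c["tvec"])
E
```

```text
pics
0.014 {'t': 0.0, 'joint_pos': array([ 1.55569048e+00,  4.08377793e-02,  8.38139736e-02, -4.87099552e-04,
       -1.61552036e+00, -3.33645839e-01]), 'joint_velocities': array([-4.08091498e-05,  2.62738270e-04,  2.38941886e-04,  1.56106620e-03,
        1.78342873e-03, -4.96952179e-06]), 'joint_torque': array([ 2.05150423e-05, -3.68200421e+01,  3.47428179e+01,  6.93253934e+00,
       -5.27115277e-03, -1.56203259e-05]), 'position': array([0.20486098, 0.56356224, 0.21716133]), 'ee_rot': array([ 3.09218070e+00, -5.44700029e-01, -3.19110442e-04]), 'contact_force': array([-0.17751947,  0.6301784 ,  0.39798526]), 'moment': array([ 0.04326944,  0.0292529 , -0.02936282]), 'grasp_force': 0.0, 'gripper_width': 0.9996597672214391}
scene 474.38962574913234 474.38962574913234 311.82422040992424 203.66990104946728 [ 2.14614188 -0.78613557  0.3940308 ] [-0.36714063  0.31843464  0.81592238]
top 465.1378280876354 465.1378280876354 323.83667191201585 196.9703989969114 [ 2.1790345  -2.14253578  0.1395349 ] [0.03719065 0.53648482 1.28264361]
```

View pics/scene0.png

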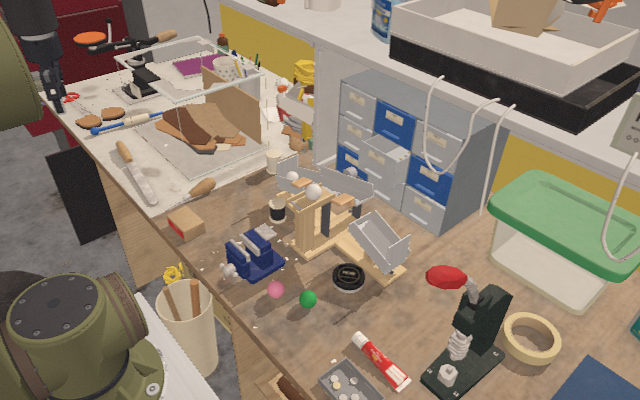

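View pics/top0.png

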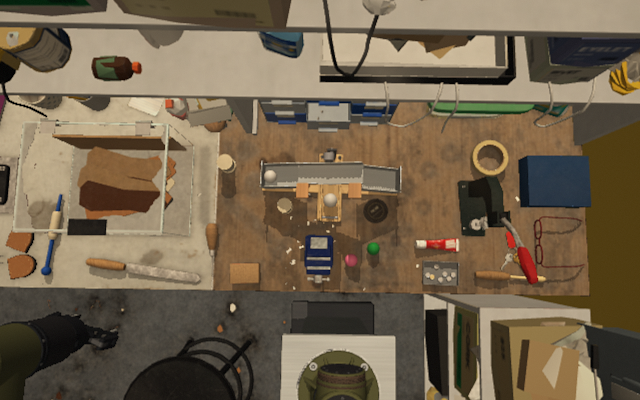

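The ball on the ledge is at scene (313,191) and top (330,200). The old ball in the left chute is at top (270,175). The pads are at top ≈(303,188) and (355,190). The pink look-alike is at top (351,260), the green one at (373,248). A blue vise stands in front at (318,255).

Next I'll triangulate the points and take a close crop of the sorter from both views.

```bash
cat > h.py <<'E'
import numpy as np,cv2
from station import bot
def P(c):
    R=cv2.Rodrigues(np.array(c["rvec"]))[0];t=np.array(c["tvec"]).reshape(3,1)
    K=np.array([[c["fx"],0,c["cx"]],[0,c["fy"],c["cy"]],[0,0,1]]);return K,R,t
def ray(c,uv):
    K,R,t=P(c);d=R.T@np.linalg.inv(K)@np.array([*uv,1.]);return (-R.T@t).ravel(),d
def plane(c,uv,z):
    o,d=ray(c,uv);return o+d*(z-o[2])/d[2]
def tri(c1,p1,c2,p2):
    M=[K@np.hstack([R,t]) for K,R,t in (P(c1),P(c2))]
    X=cv2.triangulatePoints(M[0],M[1],np.array(p1,float).reshape(2,1),np.array(p2,float).reshape(2,1)).ravel();return X[:3]/X[3]
def proj(c,X):
    K,R,t=P(c);q=K@(R@np.array(X,float).reshape(3,1)+t);return (q[:2]/q[2]).ravel()
E
python3 - <<'E'
from h import *
s=bot.camera("scene");t=bot.camera("top")
a=s["pixels"][150:300,220:420,::-1];b=t["pixels"][140:290,240:440,::-1]
cv2.imwrite("pics/crop1.png",np.vstack([cv2.resize(x,(800,600),interpolation=cv2.INTER_CUBIC)for x in(a,)]))
cv2.imwrite("pics/crop2.png",cv2.resize(b,(800,600),interpolation=cv2.INTER_CUBIC))
def white(c,x0,y0,x1,y1):
    h=cv2.cvtColor(c["pixels"][y0:y1,x0:x1],cv2.COLOR_RGB2HSV)
    m=((h[...,1]<45)&(h[...,2]>185)).astype(np.uint8)
    n,_,st,ce=cv2.connectedComponentsWithStats(m)
    for i in range(1,n):
        if st[i,4]>25: print(st[i]+[x0,y0,0,0,0],ce[i]+[x0,y0])
print("top");white(t,255,160,400,220);print("scene");white(s,270,160,400,230)
X=tri(s,(313.5,191),t,(330.5,200));print("ball",X, proj(t,X),proj(s,X))
E
```

```text
top
scene
[316 160  15   5  34] [322.47058824 161.79411765]
[347 167   9   6  32] [351.6875 169.3125]
[365 168  16  10  31] [372.41935484 172.67741935]
[287 171  12   9  83] [292.30120482 175.30120482]
[308 182  14  16 159] [313.74842767 189.91823899]
[322 186  17  10  40] [330.5 190.5]
[374 190  16  10  42] [381.57142857 194.54761905]
[355 198  13   6  28] [359.32142857 200.60714286]
[375 210  18  20  28] [383.03571429 218.96428571]
[350 212  21  18  78] [361.03846154 222.15384615]
ball [0.51205058 0.03015112 0.16031143] [330.35234535 200.19091615] [313.78062348 190.96897471]
```

View pics/crop1.png

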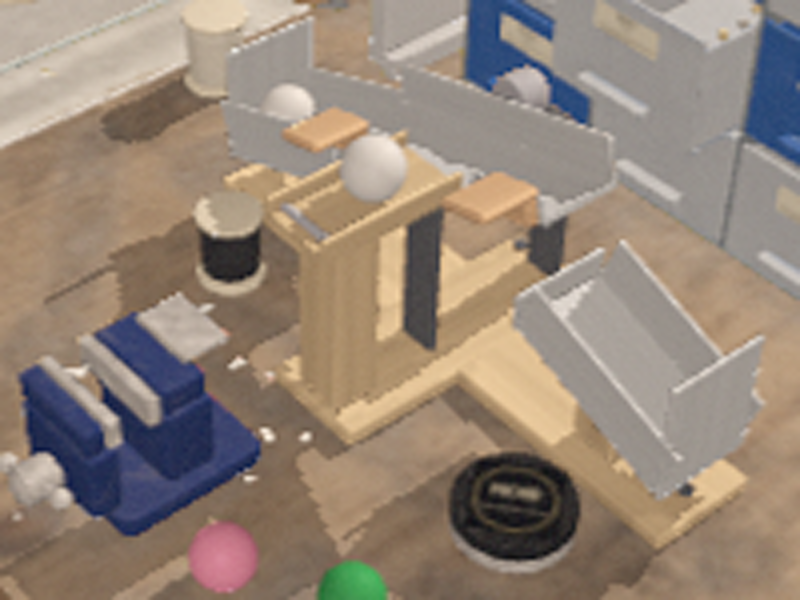

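View pics/crop2.png

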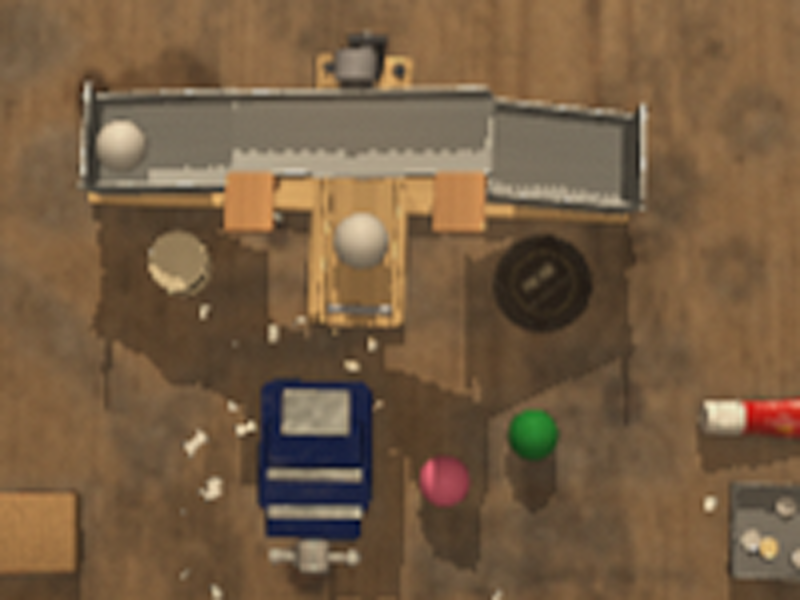

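Candidates for the ball:
- white ball on the ledge at top (330,200)
- white old ball in the left chute at top (270,176)
- pink ball at top (351,260)
- green ball at top (373,248)

The target is the white ball on the ledge, and the crops confirm it. The right pad is raised and sits at top (355,190). The ledge ridge is at top (330,217).

```bash
python3 - <<'E'
from h import *
s=bot.camera("scene");t=bot.camera("top")
q=lambda u,v:(240+u/4-.4,140+v/4-.4); r=lambda u,v:(220+u/4-.4,150+v/4-.4)
f=lambda n,X:print(n,np.round(np.array(X)*1000,1))
f("ball z156",plane(t,q(361,240),.156)); f("ball tri",tri(s,r(375,168),t,q(361,240)))
f("oldball z64",plane(t,q(120,145),.064)); f("Rpad z165",plane(t,q(460,202),.165));f("Rpad tri",tri(s,r(492,197),t,q(460,202)))
f("Lpad z129",plane(t,q(249,202),.129));f("Lpad tri",tri(s,r(326,130),t,q(249,202)))
f("ledge near R z148",plane(t,q(401,326),.148));f("ledge near L",plane(t,q(310,323),.148))
f("ledge far R",plane(t,q(406,180),.148));f("ledge far L",plane(t,q(318,177),.148))
f("Rend",plane(t,q(642,157),.112));f("Lend",plane(t,q(86,137),.112))
f("tin",plane(t,q(543,283),.021));f("spool",plane(t,q(178,263),.05));f("vise back corners",plane(t,q(370,382),.05))
f("weight",tri(s,r(525,88),t,q(358,65)));f("ridge",plane(t,q(360,309),.141))
f("vise tri",tri(s,r(138,318),t,q(265,445)))
R=cv2.Rodrigues(bot.get_state()["ee_rot"])[0];print(R.round(3))
E
```

```text
ball z156 [514.1  31.4 156. ]
ball tri [513.3  31.8 157.1]
oldball z64 [588.3 197.8  64. ]
Rpad z165 [538.5 -31.2 165. ]
Rpad tri [538.1 -30.8 163.6]
Lpad z129 [541.1 104.7 129. ]
Lpad tri [540.8 105.2 126.9]
ledge near R z148 [460.    4.8 148. ]
ledge near L [460.9  63.1 148. ]
ledge far R [554.6   2.7 148. ]
ledge far L [555.5  59.7 148. ]
Rend [ 578.3 -156.3  112. ]
Lend [585.3 215.2 112. ]
tin [ 501.4 -101.    21. ]
spool [508.2 156.5  50. ]
vise back corners [427.9  21.8  50. ]
weight [627.6  35.6 155.2]
ridge [471.   31.1 141. ]
vise tri [388.4  89.   82.5]
[[ 0.94  -0.342 -0.   ]
 [-0.342 -0.94  -0.001]
 [ 0.     0.001 -1.   ]]
```

```bash
python3 -m creep '{"offset":[[0,0,-0.03],[0,0,-0.03],[0.028,0.05,0],[0.028,0.05,0],[0.028,0.05,0],[0.028,0.05,0],[0.028,0.05,0],[0.028,0.05,0]],"delta_rot":[[0,0,-9.5],[0,0,-9.4],[0,0,0],[0,0,0],[0,0,0],[0,0,0],[0,0,0],[0,0,0]],"hand":[1,1,1,1,1,1,1,1]}' 30; python3 -c "
from h import *
s=bot.get_state();R=cv2.Rodrigues(s['ee_rot'])[0];print(R.round(3),s['joint_pos'].round(2),R.T@(np.array([.532,-.038,.215])-s['position']))"
```

```text
t: 1.3
position: [0.3677, 0.259, 0.2784]
ee_rot: [-3.141, 0.029, -0.001]
contact_force: [0.9, -0.5, -0.5]
gripper_width: 0.0
grasp_force: 0.0
[[ 1.    -0.018  0.   ]
 [-0.018 -1.     0.001]
 [ 0.    -0.001 -1.   ]] [ 1.07 -0.35 -0.15  0.   -1.77  0.49] [0.16962868 0.2940398  0.06330626]
```

```bash
python3 -m creep '{"offset":[[0.028,0.049,0],[0.028,0.049,0],[0.028,0.049,0],[0.028,0.049,0],[0.028,0.049,0],[0.029,0.049,0.02],[0,0,0.03],[0,0,0]],"delta_rot":[[0,0,0],[0,0,0],[0,0,0],[0,0,0],[0,0,0],[0,0,0],[0,0,0],[0,0,0]],"hand":[1,1,1,1,1,1,1,1]}'; python3 - <<'E'
from h import *
s=bot.get_state();R=cv2.Rodrigues(s['ee_rot'])[0];print(R.T@(np.array([.532,-.038,.179])-s['position']))
t=bot.camera("top");w=bot.camera("scene")
tip=s['position']+R[:,2]*.014;print(tip,proj(w,tip),proj(t,tip))
a=w["pixels"][140:260,270:430,::-1]
cv2.imwrite("pics/p3.png",cv2.resize(a,(800,600),interpolation=cv2.INTER_CUBIC))
E
```

```text
t: 2.3
position: [0.5297, -0.0371, 0.2255]
ee_rot: [3.141, -0.032, -0.008]
contact_force: [-0.7, -0.1, 0.2]
gripper_width: 0.001
grasp_force: 0.0
[0.00258954 0.00084168 0.04651818]
[ 0.52959626 -0.03708214  0.21153038] [343.39251111 183.00668814] [358.37755333 191.11858092]
```

View pics/p3.png

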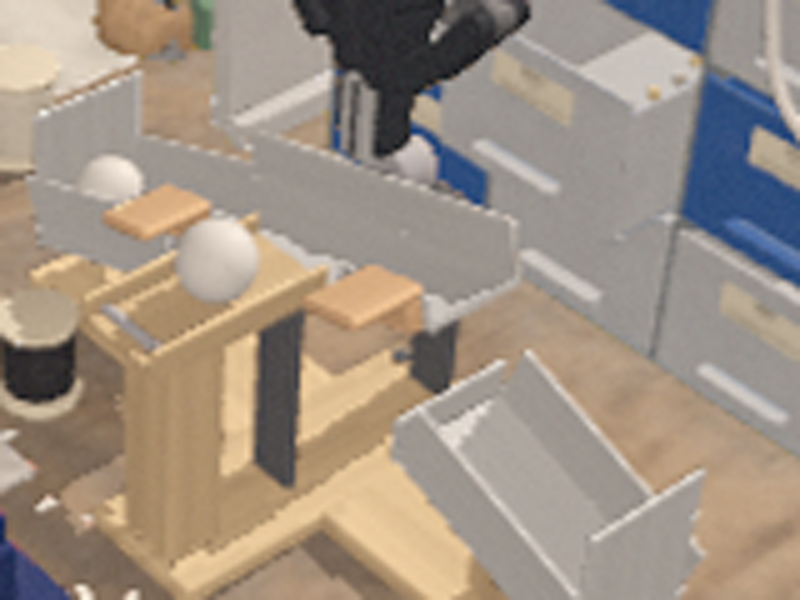

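The fingertip is at scene ≈(342,172), over the right pad at scene ≈(343,199), and the gate is still tipped left. I'll lower it in steps while watching the force.

```bash
python3 -m creep '{"offset":[[0.002,0.001,0.02],[0,0,0.015],[0,0,0.005],[0,0,0]],"delta_rot":[[0,0,0],[0,0,0],[0,0,0],[0,0,0]],"hand":[1,1,1,1]}'; python3 - <<'E'
from h import *
s=bot.get_state();R=cv2.Rodrigues(s['ee_rot'])[0]
w=bot.camera("scene")
tip=s['position']+R[:,2]*.014;print(tip,proj(w,tip))
a=w["pixels"][140:260,270:430,::-1]
cv2.imwrite("pics/p4.png",cv2.resize(a,(800,600),interpolation=cv2.INTER_CUBIC))
E
```

```text
t: 2.9
position: [0.5326, -0.0374, 0.1881]
ee_rot: [3.141, -0.029, -0.001]
contact_force: [-0.1, 0.2, 0.7]
gripper_width: 0.005
grasp_force: 0.0
[ 0.53256816 -0.03738462  0.17406042] [343.48756011 197.41553534]
```

View pics/p4.png

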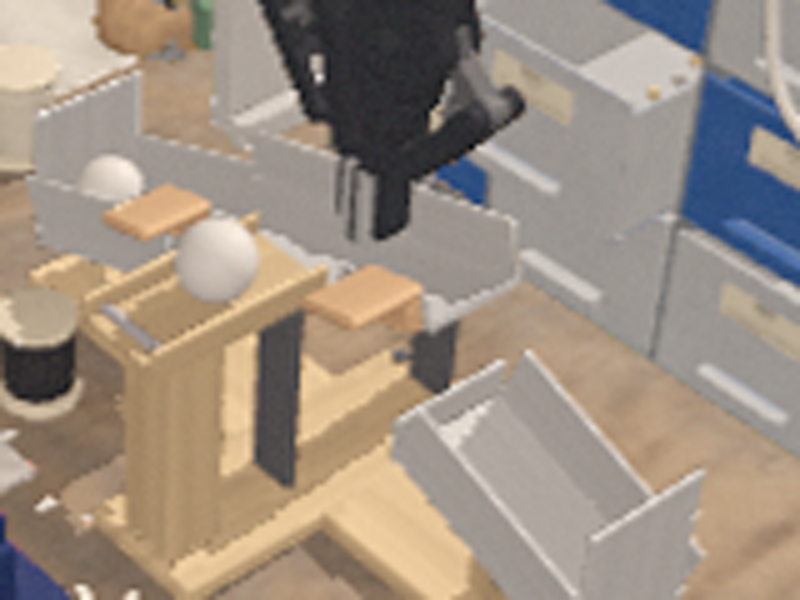

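Fingertip is at scene ≈(342,188), about 10 px above the pad. I'll keep descending.

```bash
python3 -m creep '{"offset":[[0,0,0.01],[0,0,0.01],[0,0,0.008],[0,0,0.006],[0,0,0]],"delta_rot":[[0,0,0],[0,0,0],[0,0,0],[0,0,0],[0,0,0]],"hand":[1,1,1,1,1]}'; python3 - <<'E'
from h import *
w=bot.camera("scene")
a=w["pixels"][140:260,270:430,::-1]
cv2.imwrite("pics/p5.png",cv2.resize(a,(800,600),interpolation=cv2.INTER_CUBIC))
E
```

```text
t: 3.58
position: [0.5325, -0.0375, 0.1537]
ee_rot: [3.141, -0.03, -0.001]
contact_force: [0.3, -0.6, -0.2]
gripper_width: -0.002
grasp_force: 0.0
```

View pics/p5.png

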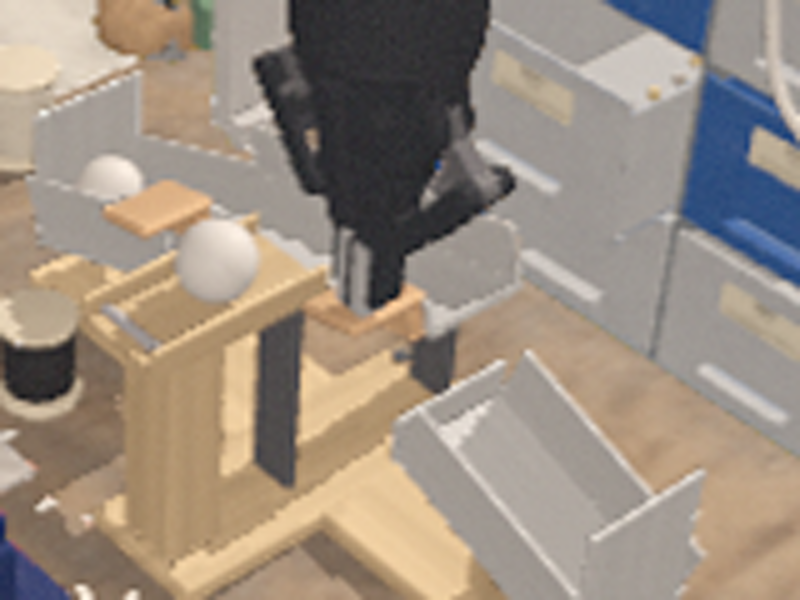

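The tip is at scene ≈(342,202), just on the right pad, which hasn't moved yet. I'll press further and follow the left pad's pixel position as a measure of gate tilt.

```bash
cat > pads.py <<'E'
from h import *
def orange(c,x0,y0,x1,y1):
    h=cv2.cvtColor(c["pixels"][y0:y1,x0:x1],cv2.COLOR_RGB2HSV)
    m=((h[...,0]>6)&(h[...,0]<17)&(h[...,1]>85)&(h[...,2]>170)).astype(np.uint8)
    n,_,st,ce=cv2.connectedComponentsWithStats(m)
    return [(st[i,4],(ce[i]+[x0,y0]).round(1).tolist()) for i in range(1,n) if st[i,4]>25]
print(orange(bot.camera("scene"),270,140,380,230)); print(bot.get_state()["position"].round(4),bot.get_state()["contact_force"].round(1))
E
python3 pads.py; python3 -m creep '{"offset":[[0,0,0.006],[0,0,0.006],[0,0,0]],"delta_rot":[[0,0,0],[0,0,0],[0,0,0]],"hand":[1,1,1]}'; python3 pads.py
```

```text
[(np.int32(93), [298.4, 143.5]), (np.int32(140), [301.6, 181.6]), (np.int32(142), [340.6, 202.2]), (np.int32(31), [310.8, 211.9]), (np.int32(36), [307.5, 224.0])]
[ 0.5328 -0.0375  0.1545] [0.3 0.8 0.6]
t: 4.05
position: [0.5323, -0.0374, 0.1413]
ee_rot: [3.141, -0.03, -0.002]
contact_force: [-0.2, 0.0, 1.0]
gripper_width: -0.001
grasp_force: 0.0
[(np.int32(96), [298.4, 143.5]), (np.int32(173), [302.3, 178.0]), (np.int32(146), [345.0, 207.7]), (np.int32(94), [307.9, 217.0])]
[ 0.5325 -0.0375  0.1418] [ 0.   0.1 -0.9]
```

```bash
python3 -m creep '{"offset":[[0,0,0.006],[0,0,0.006],[0,0,0.006],[0,0,0]],"delta_rot":[[0,0,0],[0,0,0],[0,0,0],[0,0,0]],"hand":[1,1,1,1]}'; python3 pads.py;python3 -m creep '{"offset":[[0,0,0.003],[0,0,0]],"delta_rot":[[0,0,0],[0,0,0]],"hand":[1,1]}'; python3 pads.py
```

```text
t: 4.6
position: [0.5323, -0.0375, 0.1233]
ee_rot: [3.141, -0.03, -0.002]
contact_force: [1.0, -0.3, -0.8]
gripper_width: -0.001
grasp_force: 0.0
[(np.int32(96), [298.2, 143.5]), (np.int32(210), [304.3, 171.6]), (np.int32(26), [301.7, 203.4]), (np.int32(77), [307.2, 216.1]), (np.int32(219), [344.9, 218.1])]
[ 0.5325 -0.0375  0.1239] [ 0.  -0.1  0.2]
t: 4.9
position: [0.5326, -0.0374, 0.121]
ee_rot: [3.141, -0.03, -0.0]
contact_force: [-0.2, 0.1, 0.2]
gripper_width: -0.001
grasp_force: 0.0
[(np.int32(96), [298.2, 143.5]), (np.int32(212), [304.5, 171.8]), (np.int32(37), [302.8, 203.0]), (np.int32(55), [307.6, 212.6]), (np.int32(195), [345.4, 217.6]), (np.int32(55), [306.6, 223.7])]
[ 0.5327 -0.0375  0.1212] [ 0.1 -0.3  0.7]
```

The gate has stopped with the left pad now at scene (304,172), so it's on the right stop. Next: retreat upward, then move behind the ledge.

```bash
python3 -m creep '{"offset":[[0,0,-0.035],[0,0,-0.04],[0,0,-0.035],[-0.035,-0.022,0],[-0.035,-0.022,0],[-0.034,-0.0235,0],[0,0,0.03],[0,0,0.03]],"delta_rot":[[0,0,0],[0,0,0],[0,0,0],[0,0,0],[0,0,0],[0,0,0],[0,0,0],[0,0,0]],"hand":[1,1,1,1,1,1,1,1]}';  python3 -m creep '{"offset":[[0,0,0.02],[0,0,0]],"delta_rot":[[0,0,0],[0,0,0]],"hand":[1,1]}';python3 pads.py; python3 - <<'E'
from h import *
w=bot.camera("scene");s=bot.get_state();print(proj(w,s["position"]))
c,sn=np.cos(-.019),np.sin(-.019);L=lambda x,y,z:np.array([.586+c*x/1000-sn*y/1000,.029+sn*x/1000+c*y/1000,z/1000])
print("exp pads right-low",proj(w,L(-48,60.4,165)),proj(w,L(-48,-74.8,129)),"ledge near floor",proj(w,L(-125,0,138)))
a=w["pixels"][130:250,250:410,::-1]
cv2.imwrite("pics/p6.png",cv2.resize(a,(800,600),interpolation=cv2.INTER_CUBIC))
E
```

```text
t: 5.95
position: [0.43, 0.0326, 0.1712]
ee_rot: [-3.14, 0.028, -0.003]
contact_force: [0.7, 0.8, -0.1]
gripper_width: 0.001
grasp_force: 0.0
t: 6.2
position: [0.4295, 0.0316, 0.1501]
ee_rot: [3.14, -0.03, -0.003]
contact_force: [0.3, 0.7, 0.1]
gripper_width: 0.002
grasp_force: 0.0
[(np.int32(188), [305.3, 171.4]), (np.int32(34), [301.6, 202.8]), (np.int32(257), [344.7, 215.9]), (np.int32(57), [306.4, 214.0])]
[0.4301 0.0317 0.1516] [-0.  -1.   0.6]
[282.65142677 209.38293676]
exp pads right-low [305.23179109 171.52826888] [346.12495921 215.40519486] ledge near floor [294.57567459 208.7873575 ]
```

View pics/p6.png

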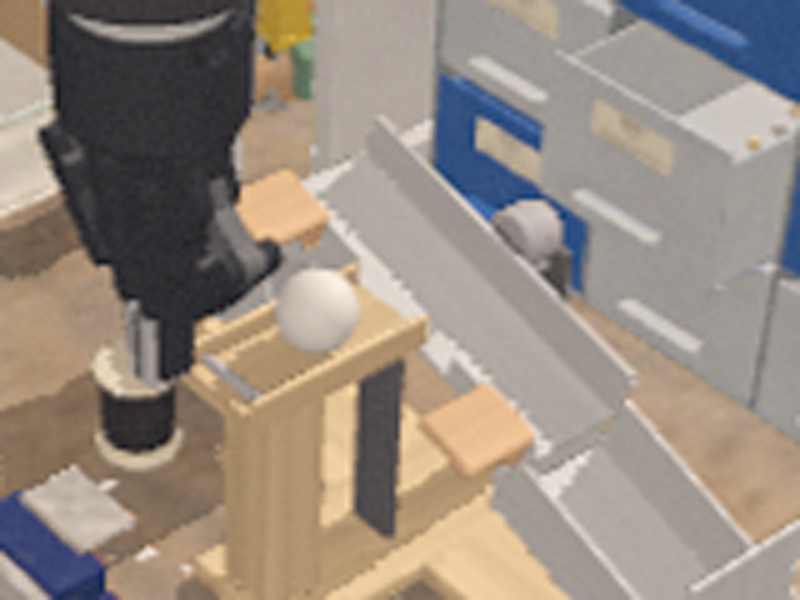

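The gate is fully over to the right: the pads at scene (305,171) and (345,216) match the predicted right-stop positions within 2 px. The fingertip is at scene ≈(282,206), behind the ledge and in line with the ball at (313,192). I'll drop slightly and push forward.

```bash
python3 -m creep '{"offset":[[0,0,0.009],[0.02,0,0],[0.015,0,0],[0.014,0,0],[0.014,0,0],[0.014,0,0],[0.014,0,0],[0.014,0,0]],"delta_rot":[[0,0,0],[0,0,0],[0,0,0],[0,0,0],[0,0,0],[0,0,0],[0,0,0],[0,0,0]],"hand":[1,1,1,1,1,1,1,1]}';  python3 -m creep '{"offset":[[0,0,0],[0,0,0],[0,0,0],[0,0,0],[0,0,0],[0,0,0]],"delta_rot":[[0,0,0],[0,0,0],[0,0,0],[0,0,0],[0,0,0],[0,0,0]],"hand":[1,1,1,1,1,1]}'; python3 - <<'E'
from h import *
w=bot.camera("scene")
a=w["pixels"][140:290,230:430,::-1]
cv2.imwrite("pics/p7.png",cv2.resize(a,(800,600),interpolation=cv2.INTER_CUBIC))
E
```

```text
t: 7.3
position: [0.5357, 0.03, 0.1423]
ee_rot: [-3.141, 0.03, -0.001]
contact_force: [-0.9, -0.4, -0.3]
gripper_width: 0.001
grasp_force: 0.0
t: 8.05
position: [0.5349, 0.03, 0.1423]
ee_rot: [3.141, -0.03, 0.0]
contact_force: [0.2, -0.2, 0.6]
gripper_width: -0.001
grasp_force: 0.0
```

View pics/p7.png

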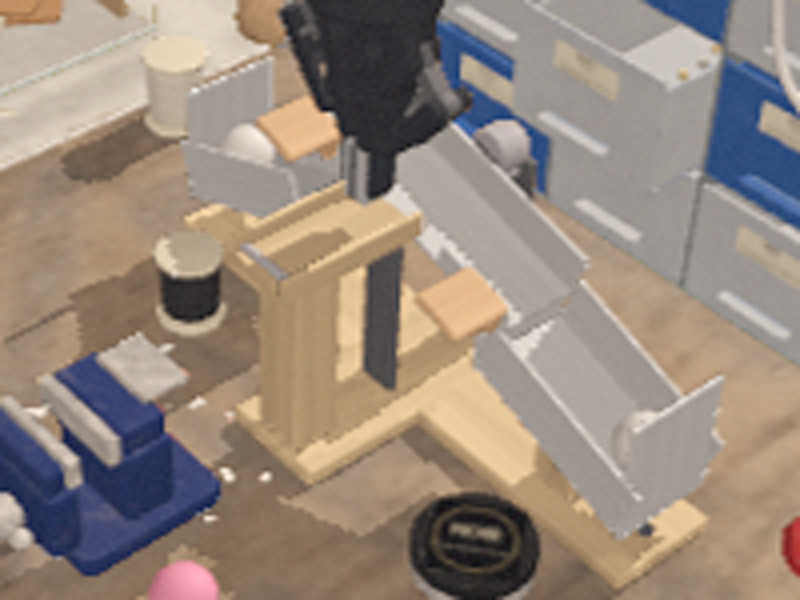

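The ball now lies at the bottom of the right chute, at scene ≈(390,249). The old ball is still in the left chute, and the spool and tin look untouched. I'll back off clear, let things settle, do a numeric check and hand in.

```bash
python3 -m creep '{"offset":[[-0.01,0,0],[-0.01,0,-0.01],[0,0,-0.04],[0,0,-0.04],[0,0,-0.03],[-0.03,0,0],[-0.03,0,0],[0,0,0]],"delta_rot":[[0,0,0],[0,0,0],[0,0,0],[0,0,0],[0,0,0],[0,0,0],[0,0,0],[0,0,0]],"hand":[1,1,1,1,1,1,1,1]}';  python3 -m creep '{"offset":[[0,0,0],[0,0,0],[0,0,0],[0,0,0],[0,0,0],[0,0,0]],"delta_rot":[[0,0,0],[0,0,0],[0,0,0],[0,0,0],[0,0,0],[0,0,0]],"hand":[1,1,1,1,1,1]}'; python3 pads.py; python3 - <<'E'
from h import *
t=bot.camera("top");c,sn=np.cos(-.019),np.sin(-.019);p=proj(t,[.586+sn*.167,.029-c*.167,.064])
cv2.imwrite("pics/p8.png",cv2.resize(t["pixels"][140:260,250:410,::-1],(800,600),interpolation=cv2.INTER_CUBIC));print(p,(p-[250,140])*5)
E
```

```text
t: 9.1
position: [0.4538, 0.0315, 0.2643]
ee_rot: [-3.14, 0.028, -0.006]
contact_force: [-0.4, -0.3, 1.4]
gripper_width: 0.001
grasp_force: 0.0
t: 9.85
position: [0.455, 0.0315, 0.2622]
ee_rot: [3.141, -0.03, -0.0]
contact_force: [0.0, -1.3, 0.7]
gripper_width: 0.001
grasp_force: 0.0
[(np.int32(38), [301.8, 143.5]), (np.int32(207), [304.3, 171.5]), (np.int32(268), [344.5, 216.0])]
[0.455  0.0315 0.2622] [ 0.5  0.2 -0. ]
[390.54305391 179.92041142] [702.71526957 199.60205709]
```

View pics/p8.png

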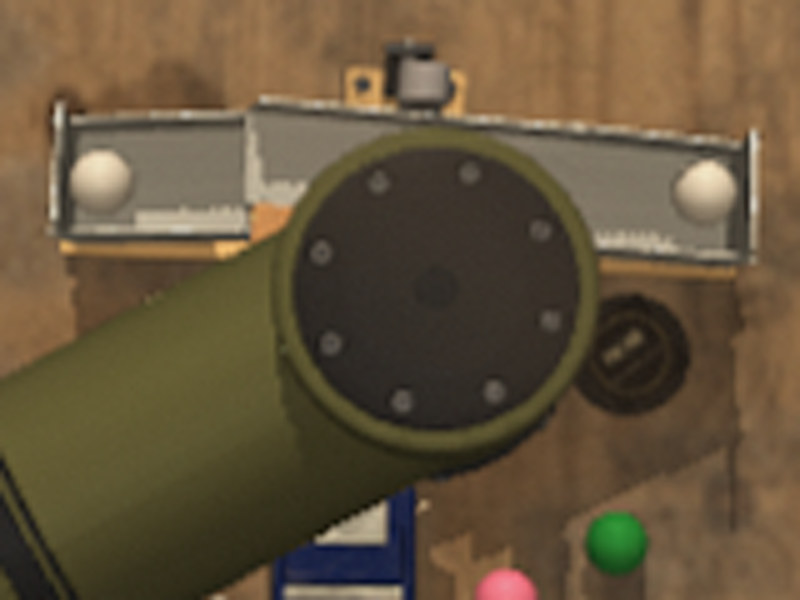

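The ball is at top (391,178), within about 2 px of the predicted rest spot. The old ball is still at (270,176), and the robot is clear of everything.

```bash
python3 -c "
from station import bot
print(bot.hand_in())"
```

```text
the job is handed in; nothing more can be done
None
```

The gate is rocked fully over to the right, the castor ball rests at the bottom of the right chute, the left-chute ball, spool and tin look undisturbed, and the job is handed in at about 10 s on the robot's clock.

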